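Find the loading pulley with the worn bearing and lock it out

ROBOT

A 6-joint arm with a two-finger parallel gripper is mounted at the origin on a cart in front of the work surface, level with it; the furniture and walls round the work are solid. World frame = base frame: x ahead of the robot, y to its left, z up, the work surface at z = 0. Lengths are in m, angles in rad, forces in N, time in s.
With the tool pointing down it reaches from about 0.4 to 0.925 m from the base axis. Payload 3.4 kg.
Tool frame: the origin (TCP) lies at the very end of the fingers, on their centre line; the grasp point (between the pads) lies 19 mm behind it; y points along the fingers, x is the direction in which the jaws open and shut, and the axes are right-handed (so a half turn about y gives the same grasp; the last joint's range is limited). The gripper opens to 85 mm and grips with 20 to 120 N. Pads are 22 mm wide; open, the fingers measure 114 mm over their backs; the gripper's body (76 mm by 85 mm) begins 54 mm behind the grasp point. The pads swing forward as they close: fully open they stand 13 mm farther back than shut.
Start: joints at [-1.327, 0.307, 1.506, -0, 1.328, -0.073], TCP at [0.18, -0.546, 0.231] pointing down, gripper open.
Joint ranges: [-3.12, 3.12], [-1.05, 2.28], [0.14, 2.33], [-1.42, 4.57], [0.1, 2.73], [-2.68, 2.68]. Speed limits (rad/s): [2.57, 2.57, 3.14, 3.14, 3.14, 3.14].

INTERFACE

Orientations are given as a unit quaternion [x, y, z, w].
In Python, from workcell import env gives the robot as it stands. The module is installed in compiled form; this text tells all that it offers.
- The arm moves only by the tool carry_out, never from a script. Its argument "motion" is a list that holds one entry, the list of rows, each a list of 7 numbers: the opening in per cent of the stroke, from 0 (shut) to 100 (fully open), then the shift along the tool's x, y, z in m, then the turn, a rotation vector about the tool's x, y, z in rad. A call has 1 to 12 rows; each row shifts and turns the commanded pose from where the row before left it, along the tool's axes as they then stand; what a row does not reach is not made up. A row lasts 1/8 s, in which the tool goes at most 62.5 mm and 10.7 degrees, less where a joint would pass 70% of its speed; a pose out of reach is approached as far as the arm can. A call is refused whole if a number of a shift passes 0.0625 or a number of a turn 0.188, either way. A call with a gripper value outside its range is refused whole. The fingers move at their own pace and stop on an object; the grip force is fixed at half the most. Time passes only in rows, so rows that do not move let the fingers close. It gives the time, the measured TCP pose, the force and the opening at its end, in the units of the state.
- env.read_state(): the state, without advancing time (a new reading comes with each control period).
- env.read_camera(name): name is "scene" or "top" or "wrist"; returns the picture (420x560x3 uint8, blue, green, red); there is no depth.
- env.camera_params(name): a dict with "fovy" (degrees; the focal length in pixels is half the picture's height over the tangent of half this angle, whatever the lens; pixels are square), "cx", "cy" (the principal point, pixels), "pose" (4x4, takes a point from camera to world coordinates). Camera axes: x right, y up, looking along -z (the intrinsics and any distortion apply to the point x, -y, -z); pixel columns grow to the right and rows downward; lengths in m; the calibration is good to about 2 mm. A picture is of the moment at which its call begins: read the wrist's pose just before it. camera_params takes no time and is no camera call; for the wrist camera it gives the pose at the moment of the call.
- env.finish_job(): hands the job in, once; it reports no verdict.
The state is a dict: "time_s": time; "qpos": joint angles; "joint_vel": joint speeds; "tau": joint torques, N m; "position": TCP position; "orientation": TCP orientation; "wrist_force": force on the tool from outside, world axes, zero at the start; "torque": the same for the moment, N m; "width": finger opening in m.
Only numpy, scipy, OpenCV 4.12 (cv2) and the standard library are available. Lean on these libraries where they do the work, as an engineer would, in place of code of your own. Each camera call takes 0.05 s, during which the arm holds its last target.

TASK

One of the three loading pulleys on the bench has a worn bearing. Rock the pulleys by the top of the rim, sideways along the axle, until you find the one that has play: push it over to its left stop and then over to its right stop, resting lightly against each for half a second, always gently with a finger on one side at a time and never pinching the rim (about 5 N is plenty, 20 N harms the bearings). Then pull the lock-out lever of that worn pulley fully over towards you, leaving the other two levers and everything else on the bench as they are, and let go.

Things in the scene. Friction and masses are not known exactly. Their poses are not given: they have to be found in the camera images.
- stand_a: One of three look-alike pulley stands, fixed: dark foot plate 10 mm thick (x +-50, y -40 to +110 mm), two grey cheeks (80 mm high, outer faces y +-27 mm), level axle along the stand's y at z 65 mm. Origin on the bench below the pulley's middle; x away from the robot, y left, z up, yaw within 0.2 of the world's. Lever at its left end. Just one stand, anywhere, has a worn bearing.
- pulley_a_rim (a point): Top of the rim of stand_a's pulley (flat disc 100 mm across, 14 mm thick along the stand's y): 115 mm above the bench, in the middle of the thickness when upright; tilts with the pulley. The top 30 mm of the pulley stand free above the bracket.
- pulley_a (a joint): Rock of stand_a's pulley about the stand's x through its centre, rad; 0 upright, + top of rim to the left (+y). 0.02 is 1 mm at the rim top. A sound bearing gives under 0.01 either way; a worn one moves easily (under 1 N) 0.03 to 0.12, unequal to the two sides, to firm stops, and stays where left. The pulley also spins freely on its axle.
- catch_a_tip (a point): Centre of the round steel knob (ball 26 mm across) of stand_a's lock-out lever: 10 mm rod, 62 mm from pivot to ball centre; pivot 32 mm above the bench at stand x 0, y +88 mm, on a grey block 70 x 50 mm whose top is 35 mm above the bench. Ball centre 86 mm above the bench at either end of travel, 94 mm upright.
- catch_a (a joint): Lock-out lever of stand_a, rad; about 0 (up to 0.12) leaning 0.5 rad away from the robot = in service, grows as it is pulled towards the robot (stand's -x) to 1.0 at its stop = locked out. Moves with about 1 N at the ball and stays where it is left.
- stand_b: One of three look-alike pulley stands, fixed: dark foot plate 10 mm thick (x +-50, y -40 to +110 mm), two grey cheeks (80 mm high, outer faces y +-27 mm), level axle along the stand's y at z 65 mm. Origin on the bench below the pulley's middle; x away from the robot, y left, z up, yaw within 0.2 of the world's. Lever at its left end. Just one stand, anywhere, has a worn bearing.
- pulley_b_rim (a point): Top of the rim of stand_b's pulley (flat disc 100 mm across, 14 mm thick along the stand's y): 115 mm above the bench, in the middle of the thickness when upright; tilts with the pulley. The top 30 mm of the pulley stand free above the bracket.
- pulley_b (a joint): Rock of stand_b's pulley about the stand's x through its centre, rad; 0 upright, + top of rim to the left (+y). 0.02 is 1 mm at the rim top. A sound bearing gives under 0.01 either way; a worn one moves easily (under 1 N) 0.03 to 0.12, unequal to the two sides, to firm stops, and stays where left. The pulley also spins freely on its axle.
- catch_b_tip (a point): Centre of the round steel knob (ball 26 mm across) of stand_b's lock-out lever: 10 mm rod, 62 mm from pivot to ball centre; pivot 32 mm above the bench at stand x 0, y +88 mm, on a grey block 70 x 50 mm whose top is 35 mm above the bench. Ball centre 86 mm above the bench at either end of travel, 94 mm upright.
- catch_b (a joint): Lock-out lever of stand_b, rad; about 0 (up to 0.12) leaning 0.5 rad away from the robot = in service, grows as it is pulled towards the robot (stand's -x) to 1.0 at its stop = locked out. Moves with about 1 N at the ball and stays where it is left.
- stand_c: One of three look-alike pulley stands, fixed: dark foot plate 10 mm thick (x +-50, y -40 to +110 mm), two grey cheeks (80 mm high, outer faces y +-27 mm), level axle along the stand's y at z 65 mm. Origin on the bench below the pulley's middle; x away from the robot, y left, z up, yaw within 0.2 of the world's. Lever at its left end. Just one stand, anywhere, has a worn bearing.
- pulley_c_rim (a point): Top of the rim of stand_c's pulley (flat disc 100 mm across, 14 mm thick along the stand's y): 115 mm above the bench, in the middle of the thickness when upright; tilts with the pulley. The top 30 mm of the pulley stand free above the bracket.
- pulley_c (a joint): Rock of stand_c's pulley about the stand's x through its centre, rad; 0 upright, + top of rim to the left (+y). 0.02 is 1 mm at the rim top. A sound bearing gives under 0.01 either way; a worn one moves easily (under 1 N) 0.03 to 0.12, unequal to the two sides, to firm stops, and stays where left. The pulley also spins freely on its axle.
- catch_c_tip (a point): Centre of the round steel knob (ball 26 mm across) of stand_c's lock-out lever: 10 mm rod, 62 mm from pivot to ball centre; pivot 32 mm above the bench at stand x 0, y +88 mm, on a grey block 70 x 50 mm whose top is 35 mm above the bench. Ball centre 86 mm above the bench at either end of travel, 94 mm upright.
- catch_c (a joint): Lock-out lever of stand_c, rad; about 0 (up to 0.12) leaning 0.5 rad away from the robot = in service, grows as it is pulled towards the robot (stand's -x) to 1.0 at its stop = locked out. Moves with about 1 N at the ball and stays where it is left.
- brass_weight: Bystander, loose: brass knob weight 27 mm across, 36 mm high, between left and middle stand; origin under its centre.
- small_weight: Bystander, loose: brass knob weight 21 mm across, 30 mm high, between middle and right stand; origin under its centre.
- screwdriver: Bystander, loose: screwdriver 198 mm long lying behind the left stand; origin under its centre.
- tape_roll: Bystander, loose: roll of tape 66 mm across, 18 mm high, behind the right stand; origin under its centre.
- cutting_ring: Bystander, loose: steel ring 62 mm across, 20 mm high, behind the right stand; origin under its centre.

How it is judged:
On the way, in this order (a step that is already met when the one before it is completed fails the run):
1. the worn pulley is pressed against its left stop by the fingers (value of joint pulley_b above 0.087 rad and contact force between the fingers and pulley_b above 1.5 N), for 0.2 s.
2. then the worn pulley is pressed against its right stop by the fingers (value of joint pulley_b below -0.047 rad and contact force between the fingers and pulley_b above 1.5 N), for 0.2 s.
3. then the lock-out lever of the worn pulley is pulled fully over towards the robot (value of joint catch_b above 0.85 rad), for 0.2 s.
At the end, for the whole second after the job is handed in: The worn pulley's lock-out lever is fully over towards the robot (beyond 0.85 of 1.0 rad) and stays there, the levers of the two sound pulleys still lean away from the robot (below 0.25 rad) (value of joint catch_b above 0.85 rad and value of joint each of catch_a, catch_c below 0.25 rad); the robot touches nothing.
It fails at once if a pulley is pushed or pinched with more than 20 N (contact force between anything else and pulley_a above 20 N or contact force between anything else and pulley_b above 20 N or contact force between anything else and pulley_c above 20 N).
It fails at once if the lock-out lever of a sound pulley is moved (value of joint any of catch_a, catch_c above 0.25 rad).
It fails at once if a bystander is shifted by more than 20 mm (distance of any of brass_weight, small_weight, screwdriver, tape_roll, cutting_ring from where it was at the start of the episode above 0.02 m).
It also fails if it takes over 72 s, if anything falls off the work surface, if the arm or the gripper's body presses on something with over 40 N, if the wrist force passes 120 N, or if a joint passes its speed limit or range.

## Working session

There is one attempt and no reset: what is moved stays moved. The work goes in short steps, Python scripts to look and compute and a tool call to move; the robot and the scene stay as the last step left them, time stands still between calls to the robot, and variables do not carry over. Pictures are saved under pics/ and viewed, and the job is handed in when it is done.

Besides the shell and the picture viewer there is one more tool, called after "Request:" in YAML: its name, and indented under it one key for each argument. carry_out: Moves the arm, as the interface text tells. Its arguments: {"type":"object","properties":{"motion":{"type":"array"}},"required":["motion"]}

```bash
mkdir -p pics; ls; cat > h.py <<'E'
import numpy as np, cv2
from workcell import env
def cam(n,f):
    p=env.camera_params(n); im=env.read_camera(n); cv2.imwrite('pics/'+f,im); np.savez('pics/'+f+'.npz',im=im,pose=p['pose'],fovy=p['fovy'],cx=p['cx'],cy=p['cy']); return im,p
E
python3 - <<'E'
from h import *
for n in ['scene','top','wrist']:
    im,p=cam(n,n+'0.png'); print(n,{k:(np.round(v,4).tolist()) if k!='x' else 0 for k,v in p.items() if not isinstance(v,str)},[ (k,v) for k,v in p.items() if isinstance(v,str)])
s=env.read_state(); print({k:np.round(v,4).tolist() for k,v in s.items()})
E
```

```text
pics
scene {'fovy': 55.0018, 'cx': 283.7719, 'cy': 215.3884, 'pose': [[0.9285, 0.2382, -0.2848, 0.2836], [-0.3706, 0.5472, -0.7505, -0.7133], [-0.0229, 0.8024, 0.5964, 0.7006], [0.0, 0.0, 0.0, 1.0]]} []
top {'fovy': 45.0038, 'cx': 280.8004, 'cy': 207.6893, 'pose': [[-0.0117, 0.9965, -0.0832, 0.4769], [-0.9999, -0.0127, -0.011, 0.0336], [-0.012, 0.083, 0.9965, 1.3946], [0.0, 0.0, 0.0, 1.0]]} []
wrist {'fovy': 68.1278, 'cx': 285.8121, 'cy': 217.2009, 'pose': [[0.3113, 0.9172, 0.2488, 0.2424], [-0.9503, 0.301, 0.0794, -0.5253], [-0.0021, -0.2612, 0.9653, 0.3725], [0.0, 0.0, 0.0, 1.0]]} []
{'time_s': 0.15, 'qpos': [-1.3265, 0.3074, 1.5074, 0.0, 1.3284, -0.0736], 'joint_vel': [-0.0006, -0.0001, -0.0042, -0.0, 0.0004, 0.0003], 'tau': [0.0005, -45.7976, -25.2219, 0.0, 0.0085, -0.0], 'position': [0.1795, -0.5457, 0.2306], 'orientation': [-0.5725, 0.415, -0.4141, 0.5732], 'wrist_force': [0.2416, -0.5172, 0.5687], 'torque': [-0.0221, 0.017, -0.0001], 'width': 0.0855}
```

View pics/scene0.png

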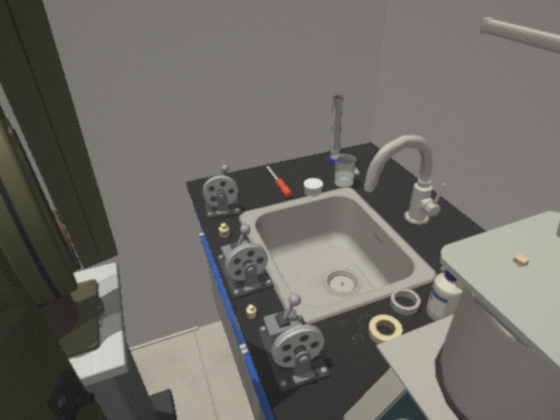

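View pics/top0.png

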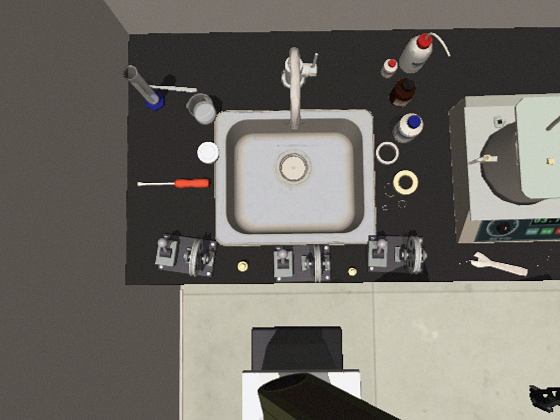

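View pics/wrist0.png

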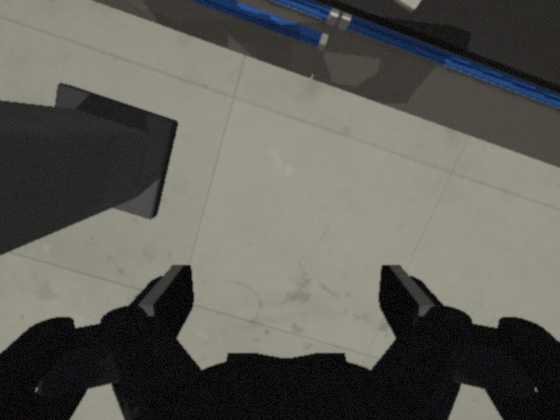

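```bash
python3 - <<'E'
from h import *
im=cv2.imread('pics/top0.png')
for i,(x0,y0) in enumerate([(150,225),(230,225),(265,235),(360,225)]):
    c=im[y0:y0+65,x0:x0+80]; c=cv2.resize(c,None,fx=9,fy=9,interpolation=cv2.INTER_CUBIC)
    c=np.clip(c.astype(float)*1.5,0,255).astype(np.uint8)
    for k in range(0,80,10):
        cv2.putText(c,str(x0+k),(k*9,8),0,.35,(0,255,255)); cv2.line(c,(k*9,0),(k*9,584),(0,90,90),1)
    for k in range(0,65,10):
        cv2.putText(c,str(y0+k),(0,k*9+8),0,.35,(0,255,255)); cv2.line(c,(0,k*9),(720,k*9),(0,90,90),1)
    cv2.imwrite(f'pics/topc{i}.png',c)
E
```

```text
(no output)
```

View pics/topc0.png

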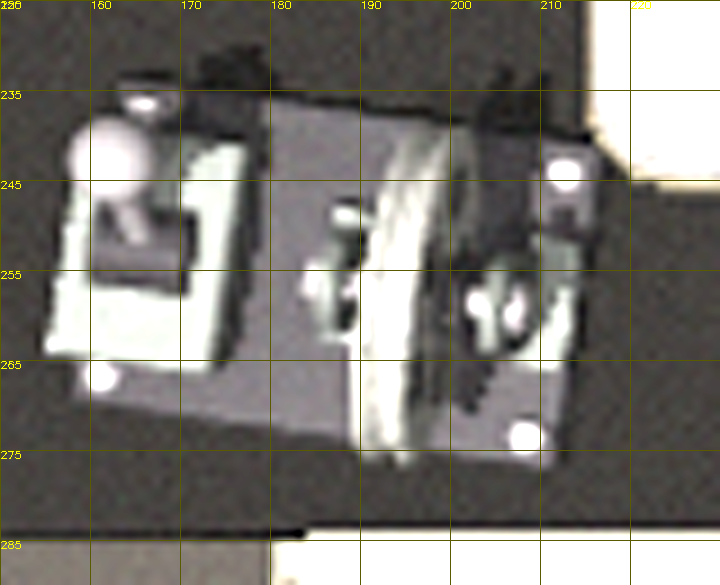

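View pics/topc2.png

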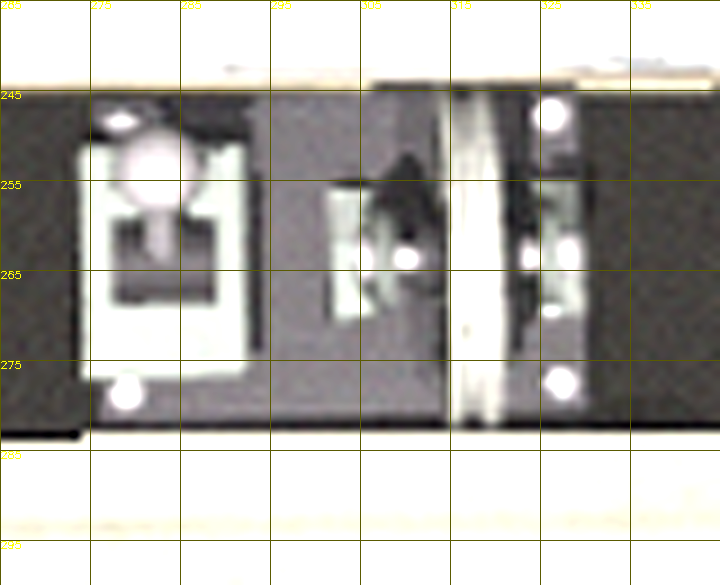

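View pics/topc3.png

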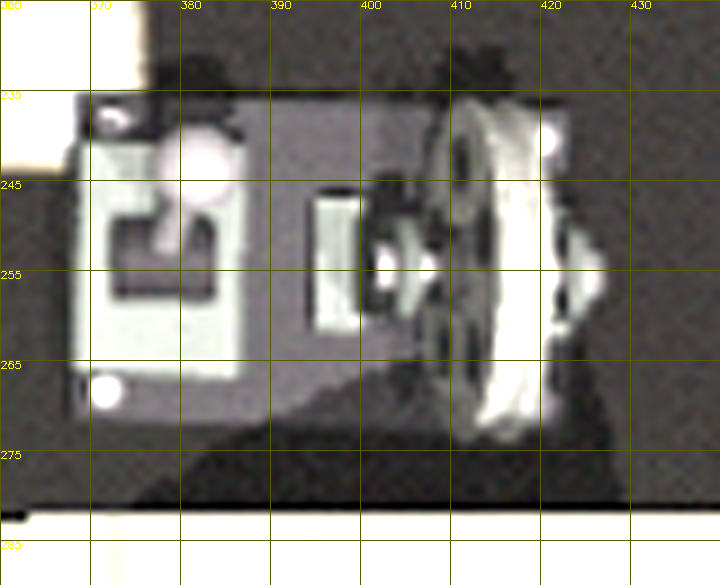

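```bash
cat >> h.py <<'E'
def ray(p,u,v):
    f=210/np.tan(np.radians(float(p['fovy']))/2); P=np.array(p['pose'])
    d=P[:3,:3]@np.array([(u-float(p['cx']))/f,-(v-float(p['cy']))/f,-1.]); return P[:3,3],d
def onz(p,u,v,z):
    o,d=ray(p,u,v); return o+d*(z-o[2])/d[2]
def proj(p,X):
    f=210/np.tan(np.radians(float(p['fovy']))/2); P=np.array(p['pose'])
    c=P[:3,:3].T@(np.asarray(X)-P[:3,3]); return np.array([float(p['cx'])+f*c[0]/-c[2], float(p['cy'])-f*c[1]/-c[2]])
def local(S,q,z): # S=(x,y,yaw)
    c,s=np.cos(S[2]),np.sin(S[2]); return np.array([S[0]+c*q[0]-s*q[1],S[1]+s*q[0]+c*q[1],z])
E
python3 - <<'E'
from h import *
p=env.camera_params('top')
L={'br':(-50,-40),'tr':(50,-40),'bl':(-50,110),'tl':(50,110)}
C={'L':dict(br=(211,276.5),tr=(215.5,240.5),bl=(158,269),tl=(163,234.5)),
'M':dict(br=(330,281.5),tr=(330.5,245.5),bl=(275,281.5),tl=(275,244.5)),
'R':dict(tl=(368.5,235.5),bl=(368,271.8),tr=(423,236.5))}
ball={'L':(162,243),'M':(282.5,254),'R':(380.8,243.5)}
for k in C:
    A=np.array([L[c] for c in C[k]])/1000.; B=np.array([onz(p,*C[k][c],.01)[:2] for c in C[k]])
    a0,b0=A.mean(0),B.mean(0); H=(A-a0).T@(B-b0); yaw=np.arctan2(H[0,1]-H[1,0],H[0,0]+H[1,1])
    R=np.array([[np.cos(yaw),-np.sin(yaw)],[np.sin(yaw),np.cos(yaw)]]); t=b0-R@a0
    S=(*t,yaw); res=(A@R.T+t-B)*1000
    print(k,np.round(S,4),'res mm',np.round(res,1).tolist())
    bw=onz(p,*ball[k],.086); d=R.T@(bw[:2]-t); print('  ball world',np.round(bw,4),'local',np.round(d,4),'expected y .088 x +.030')
    print('  rim px',proj(p,local(S,(0,0),.115)).round(1),'ends',proj(p,local(S,(.05,0),.065)).round(1),proj(p,local(S,(-.05,0),.065)).round(1))
for n,uv in {'brass':(243,266.5),'small':(352.5,271.5)}.items(): print(n,onz(p,*uv,.03).round(4))
E
```

```text
L [ 0.4614  0.2718 -0.1358] res mm [[-1.0, -1.6], [0.7, -2.8], [-2.5, 2.5], [2.9, 1.9]]
  ball world [0.4985 0.356  0.086 ] local [0.0254 0.0884] expected y .088 x +.030
  rim px [192.4 257.2] ends [198.6 238. ] [193.3 276.1]
M [ 0.4398 -0.0435 -0.021 ] res mm [[-1.5, -0.6], [1.4, 0.6], [0.0, 0.5], [0.1, -0.5]]
  ball world [0.4666 0.0451 0.086 ] local [0.025  0.0892] expected y .088 x +.030
  rim px [317.9 264.4] ends [316.8 244.6] [316.6 283.2]
R [ 0.4605 -0.2964 -0.0343] res mm [[0.8, 0.9], [-1.0, 0.4], [0.2, -1.2]]
  ball world [ 0.4905 -0.2078  0.086 ] local [0.0269 0.0896] expected y .088 x +.030
  rim px [418.7 254.9] ends [413.7 235.5] [413.7 274.1]
brass [0.4341 0.1517 0.03  ]
small [ 0.4175 -0.1407  0.03  ]
```

View pics/topc1.png

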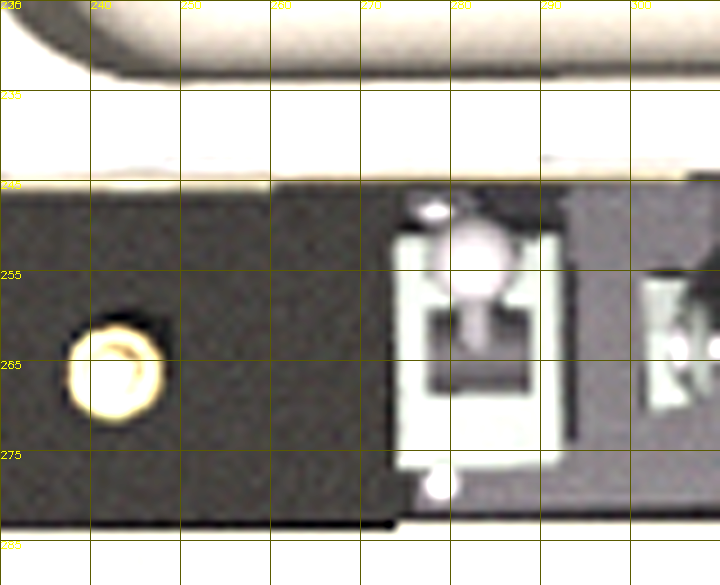

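```bash
cat >> h.py <<'E'
from scipy.spatial.transform import Rotation as Ro
ST={'L':(.4614,.2718,-.1358),'M':(.4398,-.0435,-.021),'R':(.4605,-.2964,-.0343)}
def plan(tgt,yawS,s=None,flip=None):
    """tool y down, tool x along +-stand y (yawS); gives shift in current tool axes & turn"""
    s=s or env.read_state(); R=Ro.from_quat(s['orientation']).as_matrix()
    best=None
    for sg in (1,-1):
        x=sg*np.array([-np.sin(yawS),np.cos(yawS),0]); y=np.array([0,0,-1.]); T=np.stack([x,y,np.cross(x,y)],1)
        rv=Ro.from_matrix(R.T@T).as_rotvec()
        if best is None or np.linalg.norm(rv)<np.linalg.norm(best[0]): best=(rv,T,sg)
    sh=R.T@(np.array(tgt)-s['position'])
    return sh,best[0],best[1],best[2]
E
python3 - <<'E'
from h import *
p=env.camera_params('top')
for z in (0,.1,.2): print(z,onz(p,453,240,z).round(3), onz(p,463,97,z).round(3))
s=env.read_state(); print(Ro.from_quat(s['orientation']).as_matrix().round(3))
sh,rv,T,sg=plan((.4605,-.2964,.231),ST['R'][2]); print(sh.round(4),rv.round(4),sg); print(T.round(3))
E
```

```text
0 [ 0.499 -0.421  0.   ] [ 0.898 -0.465  0.   ]
0.1 [ 0.497 -0.388  0.1  ] [ 0.868 -0.429  0.1  ]
0.2 [ 0.496 -0.356  0.2  ] [ 0.837 -0.393  0.2  ]
[[ 0.313 -0.     0.95 ]
 [-0.95   0.002  0.313]
 [-0.002 -1.     0.   ]]
[-1.490e-01 -1.000e-04  3.448e-01] [ 2.000e-04  3.521e-01 -1.600e-03] -1
[[-0.034  0.     0.999]
 [-0.999  0.    -0.034]
 [-0.    -1.     0.   ]]
```

Request:
carry_out:
  motion:
    - [[50,-0.0186,0,0.043,0,0,0],[50,-0.0186,0,0.043,0,0,0],[50,-0.0186,0,0.043,0,0,0],[50,-0.0186,0,0.043,0,0,0],[50,-0.0186,0,0.043,0,0,0],[50,-0.0186,0,0.043,0,0,0],[50,-0.0186,0,0.043,0,0,0],[50,-0.0186,0,0.043,0,0,0],[50,0,0,0,0,0.117,0],[50,0,0,0,0,0.117,0],[50,0,0,0,0,0.117,0],[50,0,0,0,0,0,0]]

```text
time_s: 1.65
position: [0.4598, -0.2972, 0.231]
orientation: [-0.492, 0.508, -0.508, 0.492]
wrist_force: [-0.5, -0.2, 0.1]
width: 0.0428
```

```bash
python3 - <<'E'
from h import *
im,p=cam('wrist','w1.png'); s=env.read_state()
print({k:np.round(v,4).tolist() for k,v in s.items()})
S=ST['R']
for q,z in [((0,0),.115),((.05,0),.065),((-.05,0),.065),((.03,.088),.086)]: print(q,proj(p,local(S,q,z)).round(1))
print(p['pose'].round(3)-np.r_[np.c_[np.zeros((3,3)),s['position']],[[0]*4]])
E
```

```text
{'time_s': 1.7, 'qpos': [-0.651, 0.2691, 1.5632, 0.0, 1.3099, 0.9507], 'joint_vel': [-0.0023, -0.0003, -0.0018, -0.0014, 0.0014, -0.0046], 'tau': [0.0719, -43.0156, -24.9631, 0.0051, 0.0041, 0.1147], 'position': [0.4598, -0.2972, 0.231], 'orientation': [-0.4922, 0.5079, -0.5075, 0.4922], 'wrist_force': [0.0423, -0.0172, -0.4381], 'torque': [0.0628, 0.0123, 0.0282], 'width': 0.0425}
(0, 0) [285.1 212.2]
(0.05, 0) [285.3 149.5]
(-0.05, 0) [285.2 246.5]
(0.03, 0.088) [189.7 172.8]
[[-0.033       0.965       0.262       0.06622657]
 [-0.999      -0.032      -0.009      -0.00177989]
 [-0.001      -0.262       0.965       0.14197428]
 [ 0.          0.          0.          1.        ]]
```

View pics/w1.png

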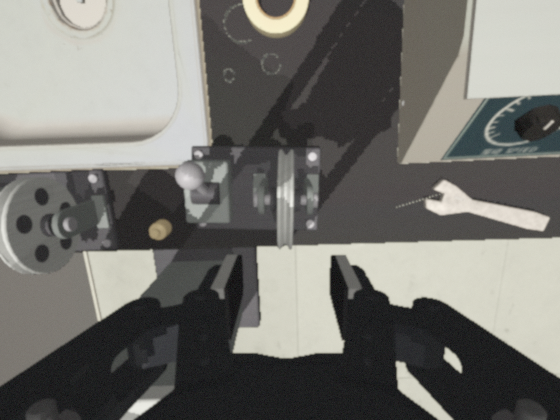

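Request:
carry_out:
  motion:
    - [[50,0,0.045,0,0,0,0],[50,0,0.045,0,0,0,0],[50,0,0.03,0,0,0,0],[50,0,0.019,0,0,0,0],[50,0,0,0,0,0,0]]

```text
time_s: 2.33
position: [0.4587, -0.2966, 0.0907]
orientation: [-0.492, 0.509, -0.506, 0.492]
wrist_force: [-0.3, 0.6, 0.7]
width: 0.0431
```

```bash
python3 - <<'E'
from h import *
im,p=cam('wrist','w2.png'); s=env.read_state()
print({k:np.round(v,4).tolist() for k,v in s.items()})
E
```

```text
{'time_s': 2.375, 'qpos': [-0.6513, 0.413, 1.7435, 0.0, 0.9867, 0.9517], 'joint_vel': [-0.0002, -0.0245, -0.0249, -0.0006, 0.0009, 0.0055], 'tau': [-0.0067, -45.3361, -18.4633, -0.0008, 0.0286, -0.0128], 'position': [0.4596, -0.2972, 0.0919], 'orientation': [-0.492, 0.5085, -0.5074, 0.4918], 'wrist_force': [-0.2404, 0.2026, 0.3379], 'torque': [0.0051, 0.0156, 0.0292], 'width': 0.0427}
```

View pics/w2.png

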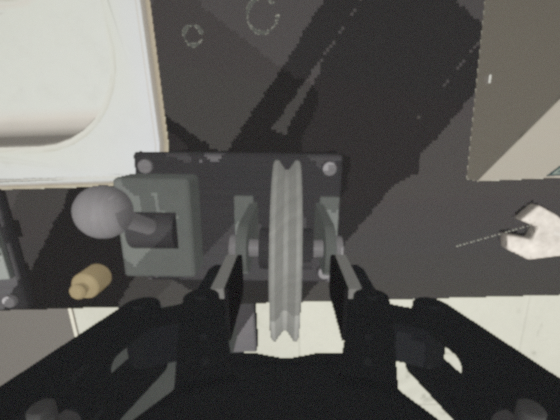

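Request:
carry_out:
  motion:
    - [[50,-0.004,0,0,0,0,0],[50,-0.004,0,0,0,0,0],[50,-0.003,0,0,0,0,0],[50,-0.001,0,0,0,0,0],[50,-0.0005,0,0,0,0,0]]

```text
time_s: 3.0
position: [0.4604, -0.2848, 0.0925]
orientation: [0.492, -0.508, 0.508, -0.492]
wrist_force: [0.0, 0.4, -0.2]
width: 0.0427
```

Request:
carry_out:
  motion:
    - [[50,-0.0005,0,0,0,0,0],[50,-0.0005,0,0,0,0,0]]

```text
time_s: 3.25
position: [0.4604, -0.284, 0.0923]
orientation: [-0.492, 0.508, -0.508, 0.492]
wrist_force: [-0.5, 0.5, -0.7]
width: 0.0427
```

Request:
carry_out:
  motion:
    - [[50,-0.0005,0,0,0,0,0],[50,0,0,0,0,0,0]]

```text
time_s: 3.5
position: [0.4604, -0.2834, 0.0923]
orientation: [-0.492, 0.508, -0.508, 0.492]
wrist_force: [0.4, -0.3, 0.9]
width: 0.0424
```

Request:
carry_out:
  motion:
    - [[50,-0.0005,0,0,0,0,0],[50,-0.0005,0,0,0,0,0]]

```text
time_s: 3.75
position: [0.4604, -0.2824, 0.0923]
orientation: [-0.492, 0.508, -0.508, 0.492]
wrist_force: [0.6, 0.3, -0.0]
width: 0.0427
```

Request:
carry_out:
  motion:
    - [[50,-0.0005,0,0,0,0,0],[50,-0.0005,0,0,0,0,0]]

```text
time_s: 4.0
position: [0.4605, -0.2818, 0.0923]
orientation: [0.492, -0.508, 0.508, -0.492]
wrist_force: [-0.4, -1.9, -1.0]
width: 0.0427
```

Request:
carry_out:
  motion:
    - [[50,-0.0005,0,0,0,0,0],[50,-0.0005,0,0,0,0,0]]

```text
time_s: 4.25
position: [0.4606, -0.2815, 0.0924]
orientation: [0.492, -0.508, 0.509, -0.491]
wrist_force: [-0.6, -5.7, -1.9]
width: 0.0427
```

Request:
carry_out:
  motion:
    - [[50,0.005,0,0,0,0,0],[50,0.008,0,0,0,0,0],[50,0.008,0,0,0,0,0],[50,0.004,0,0,0,0,0],[50,0.002,0,0,0,0,0],[50,0.001,0,0,0,0,0],[50,0.0005,0,0,0,0,0]]

```text
time_s: 5.12
position: [0.4595, -0.3087, 0.0923]
orientation: [-0.492, 0.508, -0.508, 0.492]
wrist_force: [-0.5, 0.5, -0.0]
width: 0.0427
```

Request:
carry_out:
  motion:
    - [[50,0.0005,0,0,0,0,0],[50,0.0005,0,0,0,0,0]]

```text
time_s: 5.38
position: [0.4595, -0.3098, 0.0923]
orientation: [-0.492, 0.508, -0.508, 0.492]
wrist_force: [0.4, -0.3, 0.4]
width: 0.0427
```

Request:
carry_out:
  motion:
    - [[50,0.0005,0,0,0,0,0],[50,0.0005,0,0,0,0,0]]

```text
time_s: 5.62
position: [0.4595, -0.3107, 0.0923]
orientation: [-0.492, 0.508, -0.508, 0.492]
wrist_force: [-0.1, 1.3, 1.2]
width: 0.0425
```

Request:
carry_out:
  motion:
    - [[50,0.0005,0,0,0,0,0],[50,0.0005,0,0,0,0,0]]

```text
time_s: 5.88
position: [0.4592, -0.3112, 0.0922]
orientation: [-0.491, 0.509, -0.508, 0.492]
wrist_force: [0.2, 2.9, 1.6]
width: 0.0427
```

Request:
carry_out:
  motion:
    - [[50,-0.0145,0,0,0,0,0],[50,0,-0.04,0,0,0,0],[50,0,-0.04,0,0,0,0],[50,-0.036,0,-0.0041,0,-0.013,0],[50,-0.036,0,-0.0041,0,0,0],[50,-0.036,0,-0.0041,0,0,0],[50,-0.036,0,-0.0041,0,0,0],[50,-0.036,0,-0.0041,0,0,0],[50,-0.036,0,-0.0041,0,0,0],[50,-0.036,0,-0.0041,0,0,0],[50,0,0,0,0,0,0],[50,0,0,0,0,0,0]]

```text
time_s: 7.38
position: [0.4369, -0.0448, 0.1724]
orientation: [0.495, -0.504, 0.505, -0.495]
wrist_force: [0.5, -0.1, 0.7]
width: 0.0429
```

```bash
python3 - <<'E'
from h import *
im,p=cam('wrist','w3.png'); s=env.read_state()
print({k:np.round(v,4).tolist() for k,v in s.items()})
S=ST['M']
for q,z in [((0,0),.115),((.05,0),.065),((-.05,0),.065),((.03,.088),.086)]: print(q,proj(p,local(S,q,z)).round(1))
sh,rv,T,sg=plan((*S[:2],.092),S[2]); print(sh.round(4),rv.round(4),sg)
E
```

```text
{'time_s': 7.425, 'qpos': [-0.1988, 0.1774, 1.8599, -0.0006, 1.1035, 1.3923], 'joint_vel': [-0.0146, 0.0052, -0.0061, 0.002, 0.003, 0.0017], 'tau': [0.4681, -33.7276, -21.3649, 0.0289, 0.0245, 0.0007], 'position': [0.437, -0.0452, 0.1724], 'orientation': [0.495, -0.5046, 0.5053, -0.495], 'wrist_force': [-0.1816, -0.1862, 0.1044], 'torque': [-0.0136, -0.0407, -0.0351], 'width': 0.0425}
(0, 0) [283.9 230.6]
(0.05, 0) [284.2 150.7]
(-0.05, 0) [284.2 268. ]
(0.03, 0.088) [164.8 179.8]
[-0.0018  0.0804  0.0027] [-0.0006  0.001   0.0007] -1
```

View pics/w3.png

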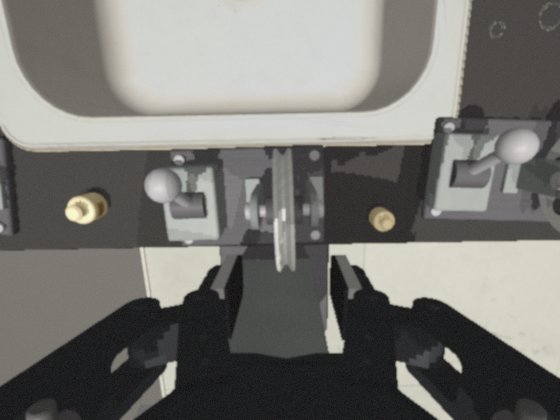

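Request:
carry_out:
  motion:
    - [[50,-0.0018,0.03,0.0027,0,0,0],[50,0,0.03,0,0,0,0],[50,0,0.02,0,0,0,0],[50,0,0,0,0,0,0],[50,-0.004,0,0,0,0,0],[50,-0.004,0,0,0,0,0],[50,-0.003,0,0,0,0,0],[50,-0.001,0,0,0,0,0],[50,-0.0005,0,0,0,0,0]]

```text
time_s: 8.55
position: [0.4399, -0.0304, 0.0925]
orientation: [0.495, -0.505, 0.505, -0.495]
wrist_force: [0.3, 0.1, -0.1]
width: 0.0429
```

Request:
carry_out:
  motion:
    - [[50,-0.0005,0,0,0,0,0],[50,-0.0005,0,0,0,0,0]]

```text
time_s: 8.8
position: [0.4398, -0.0296, 0.0923]
orientation: [-0.495, 0.505, -0.505, 0.495]
wrist_force: [-0.9, -0.4, -0.1]
width: 0.0429
```

Request:
carry_out:
  motion:
    - [[50,-0.0005,0,0,0,0,0],[50,-0.0005,0,0,0,0,0]]

```text
time_s: 9.05
position: [0.4399, -0.0287, 0.0923]
orientation: [0.495, -0.505, 0.505, -0.495]
wrist_force: [0.3, -1.4, 0.9]
width: 0.0427
```

Request:
carry_out:
  motion:
    - [[50,-0.0005,0,0,0,0,0],[50,-0.0005,0,0,0,0,0]]

```text
time_s: 9.3
position: [0.4399, -0.0276, 0.0923]
orientation: [0.495, -0.505, 0.505, -0.495]
wrist_force: [-0.6, 0.4, 0.9]
width: 0.0425
```

Request:
carry_out:
  motion:
    - [[50,-0.0005,0,0,0,0,0],[50,-0.0005,0,0,0,0,0]]

```text
time_s: 9.55
position: [0.4399, -0.0265, 0.0923]
orientation: [0.495, -0.505, 0.505, -0.495]
wrist_force: [-0.5, -0.3, 1.1]
width: 0.0425
```

Request:
carry_out:
  motion:
    - [[50,-0.0005,0,0,0,0,0],[50,-0.0005,0,0,0,0,0]]

```text
time_s: 9.8
position: [0.44, -0.0261, 0.0924]
orientation: [0.495, -0.505, 0.505, -0.495]
wrist_force: [-1.1, -4.4, 0.5]
width: 0.0426
```

Request:
carry_out:
  motion:
    - [[50,-0.0005,0,0,0,0,0],[50,-0.0005,0,0,0,0,0]]

```text
time_s: 10.05
position: [0.4403, -0.0258, 0.0924]
orientation: [0.496, -0.504, 0.506, -0.495]
wrist_force: [-0.7, -7.9, 0.1]
width: 0.0428
```

Request:
carry_out:
  motion:
    - [[50,0.0003,0,0,0,0,0],[50,0,0,0,0,0,0],[50,0,0,0,0,0,0],[50,0,0,0,0,0,0],[50,0,0,0,0,0,0]]

```text
time_s: 10.68
position: [0.4403, -0.0259, 0.0924]
orientation: [0.495, -0.504, 0.505, -0.495]
wrist_force: [0.5, -5.4, 1.6]
width: 0.0428
```

```bash
python3 - <<'E'
from h import *
im,p=cam('wrist','w4.png')
E
```

```text
(no output)
```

View pics/w4.png

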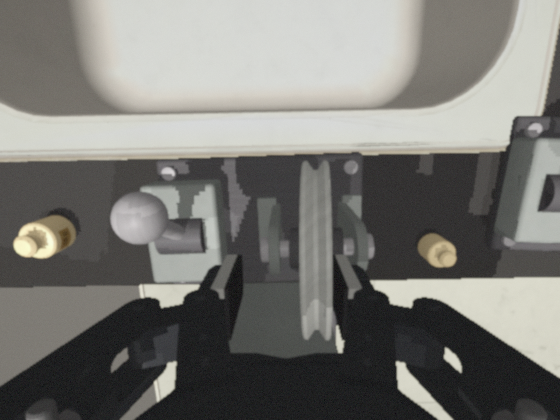

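Request:
carry_out:
  motion:
    - [[50,0.005,0,0,0,0,0],[50,0.008,0,0,0,0,0],[50,0.008,0,0,0,0,0],[50,0.004,0,0,0,0,0],[50,0.002,0,0,0,0,0],[50,0.001,0,0,0,0,0],[50,0.0005,0,0,0,0,0]]

```text
time_s: 11.6
position: [0.4393, -0.0532, 0.0923]
orientation: [-0.495, 0.505, -0.505, 0.495]
wrist_force: [-0.1, 0.5, -0.3]
width: 0.043
```

Request:
carry_out:
  motion:
    - [[50,0.0005,0,0,0,0,0],[50,0.0005,0,0,0,0,0]]

```text
time_s: 11.85
position: [0.4393, -0.0542, 0.0923]
orientation: [-0.495, 0.505, -0.505, 0.495]
wrist_force: [-0.1, -1.0, -0.5]
width: 0.0424
```

Request:
carry_out:
  motion:
    - [[50,0.0005,0,0,0,0,0],[50,0.0005,0,0,0,0,0]]

```text
time_s: 12.1
position: [0.4393, -0.0554, 0.0923]
orientation: [0.495, -0.505, 0.505, -0.495]
wrist_force: [-0.6, 1.4, -0.1]
width: 0.0424
```

Request:
carry_out:
  motion:
    - [[50,0.0005,0,0,0,0,0],[50,0.0005,0,0,0,0,0]]

```text
time_s: 12.35
position: [0.4392, -0.0564, 0.0923]
orientation: [-0.495, 0.505, -0.505, 0.495]
wrist_force: [0.1, 0.5, 1.2]
width: 0.0428
```

Request:
carry_out:
  motion:
    - [[50,0.0005,0,0,0,0,0],[50,0.0005,0,0,0,0,0]]

```text
time_s: 12.6
position: [0.4393, -0.0574, 0.0923]
orientation: [0.495, -0.505, 0.505, -0.495]
wrist_force: [-0.4, 0.2, 1.7]
width: 0.0428
```

Request:
carry_out:
  motion:
    - [[50,0.0005,0,0,0,0,0],[50,0.0005,0,0,0,0,0]]

```text
time_s: 12.85
position: [0.4392, -0.0583, 0.0923]
orientation: [-0.495, 0.505, -0.505, 0.495]
wrist_force: [-0.3, 0.3, 1.6]
width: 0.043
```

Request:
carry_out:
  motion:
    - [[50,0.0005,0,0,0,0,0],[50,0.0005,0,0,0,0,0]]

```text
time_s: 13.1
position: [0.4392, -0.0594, 0.0923]
orientation: [-0.495, 0.505, -0.505, 0.495]
wrist_force: [0.7, 0.7, 0.8]
width: 0.0428
```

Request:
carry_out:
  motion:
    - [[50,0.0005,0,0,0,0,0],[50,0.0005,0,0,0,0,0]]

```text
time_s: 13.35
position: [0.4391, -0.0597, 0.0923]
orientation: [-0.494, 0.506, -0.505, 0.495]
wrist_force: [-0.1, 5.7, 1.8]
width: 0.0429
```

Request:
carry_out:
  motion:
    - [[50,0.0005,0,0,0,0,0],[50,0,0,0,0,0,0]]

```text
time_s: 13.6
position: [0.439, -0.0597, 0.0923]
orientation: [-0.494, 0.506, -0.505, 0.495]
wrist_force: [-0.3, 6.9, 1.4]
width: 0.0423
```

Request:
carry_out:
  motion:
    - [[50,0,0,0,0,0,0],[50,0,0,0,0,0,0],[50,0,0,0,0,0,0],[50,-0.006,0,0,0,0,0],[50,-0.011,0,0,0,0,0],[50,0,-0.035,0,0,0,0],[50,0,-0.035,0,0,0,0],[0,0,0,0,0,0,0],[0,0,0,0,0,0,0],[0,0,0,0,0,0,0]]

```text
time_s: 14.85
position: [0.4384, -0.0436, 0.1612]
orientation: [-0.495, 0.506, -0.504, 0.494]
wrist_force: [0.9, 0.2, -0.8]
width: -0.0001
```

```bash
python3 - <<'E'
from h import *
im,p=cam('wrist','w5.png'); s=env.read_state()
print({k:np.round(v,4).tolist() for k,v in s.items() if k in('position','width','wrist_force')})
S=ST['M']
q=local(S,(.03,.088),.086); print(q,proj(p,q)); print('rim',proj(p,local(S,(0,0),.115)))
sh,rv,T,sg=plan(local(S,(.060,.088),.075),S[2]); print(sh.round(4),rv.round(4))
E
```

```text
{'position': [0.4385, -0.0436, 0.1612], 'wrist_force': [1.0024, 0.6402, 0.1669], 'width': 0.0002}
[0.47164125 0.04385064 0.086     ] [160.79764179 184.08258605]
rim [285.8066099  237.95479034]
[-0.0881  0.0861  0.0616] [ 0.0025  0.0009 -0.0004]
```

View pics/w5.png

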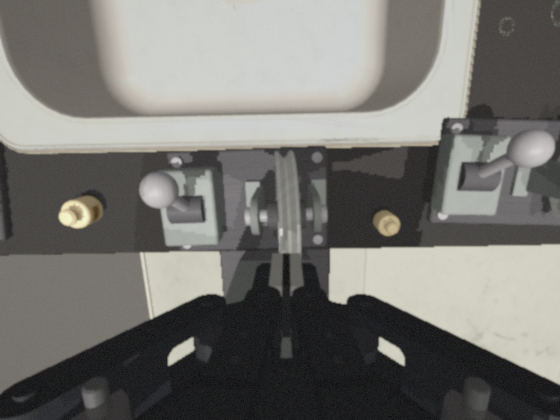

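Request:
carry_out:
  motion:
    - [[0,-0.029,0,0.0205,0,0,0],[0,-0.029,0,0.0205,0,0,0],[0,-0.03,0,0.0205,0,0,0],[0,0,0,0,0,0,0],[0,0,0.03,0,0,0,0],[0,0,0.03,0,0,0,0],[0,0,0.026,0,0,0,0],[0,0,0,0,0,0,0]]

```text
time_s: 15.9
position: [0.4997, 0.0422, 0.0741]
orientation: [-0.497, 0.507, -0.504, 0.493]
wrist_force: [0.7, 0.6, 0.2]
width: 0.0001
```

```bash
python3 - <<'E'
from h import *
im,p=cam('wrist','w6.png'); s=env.read_state()
print({k:np.round(v,4).tolist() for k,v in s.items() if k in('position','width','wrist_force')})
S=ST['M']
sh,rv,T,sg=plan(local(S,(-.006,.088),.075),S[2]); print(sh.round(4),rv.round(4))
E
```

```text
{'position': [0.5011, 0.0423, 0.0754], 'wrist_force': [0.0765, -0.7961, 1.0728], 'width': 0.0001}
[-0.001   0.0006 -0.0655] [0.0038 0.0003 0.0003]
```

View pics/w6.png

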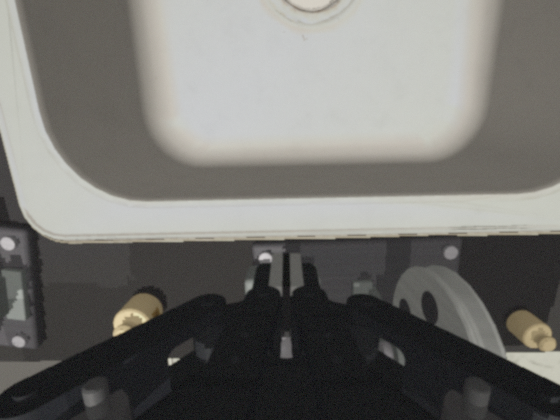

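Request:
carry_out:
  motion:
    - [[0,0,0,-0.006,0,0,0],[0,0,0,-0.006,0,0,0],[0,0,0,-0.006,0,0,0],[0,0,0,-0.006,0,0,0],[0,0,0,-0.006,0,0,0],[0,0,0,-0.006,0,0,0],[0,0,0,-0.006,0,0,0],[0,0,0,-0.006,0,0,0],[0,0,0,-0.005,0,0,0],[0,0,0,-0.004,0,0,0]]

```text
time_s: 17.2
position: [0.4452, 0.044, 0.0761]
orientation: [-0.495, 0.505, -0.505, 0.495]
wrist_force: [1.6, -0.0, -0.9]
width: 0.0003
```

Request:
carry_out:
  motion:
    - [[0,0,0,-0.002,0,0,0],[0,0,0,-0.002,0,0,0]]

```text
time_s: 17.45
position: [0.4418, 0.0441, 0.0763]
orientation: [-0.495, 0.505, -0.505, 0.495]
wrist_force: [1.2, 0.0, -1.5]
width: -0.0002
```

Request:
carry_out:
  motion:
    - [[0,0,0,-0.002,0,0,0],[0,0,0,0,0,0,0]]

```text
time_s: 17.7
position: [0.4395, 0.0442, 0.0763]
orientation: [-0.495, 0.505, -0.505, 0.495]
wrist_force: [0.9, 0.2, 0.9]
width: 0.0
```

Request:
carry_out:
  motion:
    - [[0,0,0,-0.0015,0,0,0],[0,0,0,-0.0015,0,0,0]]

```text
time_s: 17.95
position: [0.4369, 0.0442, 0.0763]
orientation: [0.495, -0.505, 0.505, -0.495]
wrist_force: [1.1, -0.4, -1.7]
width: 0.0003
```

Request:
carry_out:
  motion:
    - [[0,0,0,-0.001,0,0,0],[0,0,0,-0.001,0,0,0]]

```text
time_s: 18.2
position: [0.4348, 0.0442, 0.0763]
orientation: [0.495, -0.505, 0.505, -0.495]
wrist_force: [1.2, 0.2, -1.1]
width: -0.0002
```

Request:
carry_out:
  motion:
    - [[0,0,0,-0.001,0,0,0],[0,0,0,-0.001,0,0,0]]

```text
time_s: 18.45
position: [0.4344, 0.0443, 0.0766]
orientation: [0.494, -0.504, 0.506, -0.496]
wrist_force: [5.5, -0.8, -4.9]
width: -0.0001
```

Request:
carry_out:
  motion:
    - [[0,0,0,0,0,0,0],[0,0,0,0,0,0,0],[0,0,0,0.006,0,0,0],[0,0,0,0.012,0,0,0],[0,0,0,0,0,0,0],[0,0,-0.04,0,0,0,0],[0,0,-0.04,0,0,0,0],[0,0,-0.03,0,0,0,0],[0,0,-0.03,-0.01,0,0,0],[0,0,0,0,0,0,0],[0,0,0,0,0,0,0]]

```text
time_s: 19.82
position: [0.4401, 0.0441, 0.2156]
orientation: [-0.495, 0.505, -0.505, 0.495]
wrist_force: [-0.6, -0.3, -0.5]
width: -0.0002
```

```bash
python3 - <<'E'
from h import *
im,p=cam('wrist','w7.png'); im,p=cam('scene','s7.png');s=env.read_state()
cv2.imwrite('pics/s7c.png',cv2.resize(im[150:400,180:350],None,fx=3,fy=2.4 if 0 else 3)[:600*1+150])
im=cv2.imread('pics/s7.png'); cv2.imwrite('pics/s7c.png',cv2.resize(im[150:390,170:350],None,fx=2.5,fy=2.5))
print({k:np.round(v,4).tolist() for k,v in s.items() if k in('position','width','wrist_force','time_s')})
S=ST['M']
for a in (-.03,.03): print(proj(p,local(S,(a,.088),.086)))
E
```

```text
{'time_s': 19.925, 'position': [0.4399, 0.0441, 0.215], 'wrist_force': [0.3324, 0.087, -0.5132], 'width': -0.0005}
[222.34498466 235.15156062]
[246.27120429 229.27953897]
```

View pics/w7.png

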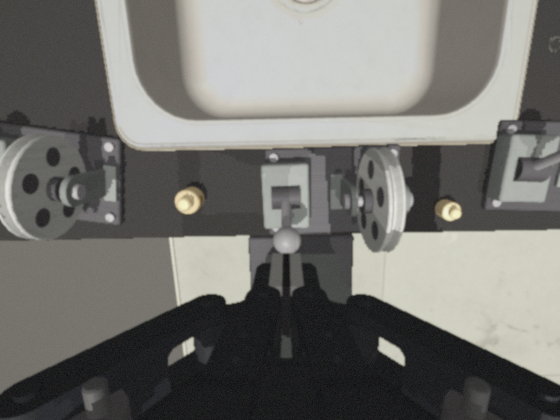

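View pics/s7c.png

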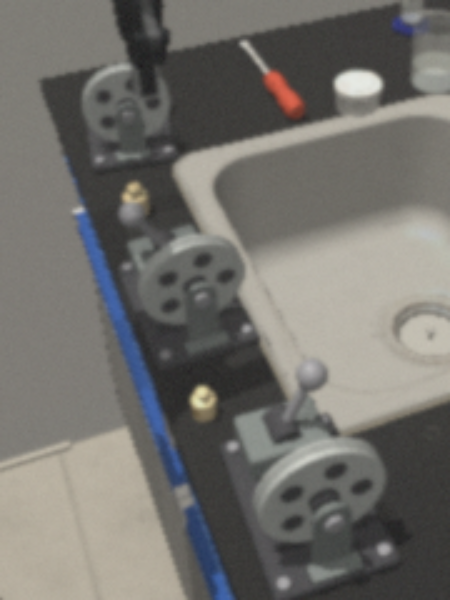

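```bash
python3 -c "
from h import *
print(env.finish_job())"
```

```text
the job is handed in; nothing more can be done
None
```

The worn pulley is the middle one. I rocked it to both stops, pulled its lock-out lever fully towards the robot, let go and handed the job in after about 20 s of the 72 s allowed. No verdict was reported.

- **Right pulley:** sound. It was firm on both sides with about 0.2 mm of play; I pressed it with up to 5.7 N.
- **Middle pulley:** it moved about 4.8 mm at the fingertips with little resistance. I rested it for over half a second against the left stop (5–8 N) and then the right stop (6–7 N), one finger at a time. The roughly 0.14 rad of play fits the two stop limits in the judging text.
- **Left pulley:** I did not rock it, since only one stand is worn and the middle one clearly had play.
- **Stand naming:** the judging text calls the worn pulley pulley_b, but nothing says which stand that is. I picked the middle one from the measured play alone.
- **Lever:** I hooked it from behind with the shut fingers and pulled until the force rose to about 5 N at the stop. In the last scene picture the ball is at pixel (222, 235), against (222.3, 235.2) expected for fully over.
- **Last pictures:** the right lever still leans away, and both brass weights and the screwdriver look where they were. The gripper hid the left lever, and the last views did not show the tape roll or the steel ring. The arm never went near any of these three.
- **Arm:** it stands clear above the bench with no contact force.

No check failed or disagreed.

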